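# Open the gear reducer's filler and hang its cap on the keeper fork

### The arm

A 6-joint arm with a two-finger parallel gripper is mounted at the origin on a cart in front of the work surface, level with it; the furniture and walls round the work are solid. World frame = base frame: x ahead of the robot, y to its left, z up, the work surface at z = 0. Lengths are in m, angles in rad, forces in N, time in s.
With the tool pointing down it reaches from about 0.35 to 0.85 m from the base axis. Payload 8.1 kg.
Tool frame: the origin (TCP) lies between the finger pads; the fingertips stand 11 mm ahead of it and the grasp point (between the pads) lies 8 mm behind it (robot.tips_ahead is the distance from the TCP to the fingertips, in m); z points along the fingers, y is the line along which they close (so a half turn about z gives the same grasp; the last joint's range is limited). The gripper opens to 93 mm and grips with 3 to 60 N. Pads are 15 mm wide; open, the fingers measure 128 mm over their backs; the gripper's body (75 mm by 188 mm) begins 65 mm behind the grasp point.
Start: joints at [-1.37, 0.13, 1.488, -0, 1.523, -0.085], TCP at [0.169, -0.576, 0.23] pointing down, gripper open.
Joint ranges: [-2.96, 2.96], [-0.89, 2.26], [0.02, 2.5], [-1.34, 4.48], [0, 2.73], [-2.66, 2.66]. Speed limits (rad/s): [2.39, 2.39, 2.79, 3.14, 3.14, 3.14].

### API

Orientations are given as a rotation vector (axis times angle).
In Python, from plant import robot gives the robot as it stands. The module is installed in compiled form; this text tells all that it offers.
- The arm moves only by the tool move_arm, never from a script. Its argument "deltas" is one flat list of numbers, 7 for each row, row after row: the shift along the tool's x, y, z in m, then the turn, a rotation vector about the tool's x, y, z in rad, then the opening, from 0 (shut) to 1 (fully open). A call has 1 to 12 rows; each row is the pose to reach, as a shift and turn from the pose commanded when the call began, along the tool's axes at that moment; what a row does not reach only later rows make up. A row lasts 1/8 s, in which the tool goes at most 62.5 mm and 10.7 degrees, less where a joint would pass 70% of its speed; a pose out of reach is approached as far as the arm can. A call with a gripper value outside its range is refused whole. The fingers move at their own pace and stop on an object; "squeeze" is the grip in N (left out, the last holds). Time passes only in rows, so rows that repeat a pose let the fingers close. It gives the time, the measured TCP pose, the force, the opening and the grip force at its end, in the units of the state.
- robot.read_state(): the state, without advancing time (a new reading comes with each control period).
- robot.read_camera(name): name is "side" or "top"; returns (picture, depth): 400x640x3 uint8, red, green, blue; 400x640 float32, m along the optical axis (not along the pixel's ray), 0 where there is no reading.
- robot.camera_model(name): a dict with "K" (3x3 intrinsics, pixels), "R" (3x3) and "t" (3): a world point X has camera coordinates R X + t. Camera axes: x right, y down, z forward; pixel columns grow to the right and rows downward; lengths in m; the calibration is good to about 2 mm. A picture is of the moment at which its call begins. camera_model takes no time and is no camera call.
- robot.close_job(): hands the job in; it is judged then, once.
Trained networks look in the newest picture that a camera, given by its name, has taken for a name from the list of things; names that differ only in an ending like _2 or _b are one class to them, and where a whole thing is asked for, a point or a joint stands for the part that bears it (a point fixed in the world has none). Each returns a list of dicts, best first, with "confidence" (0 to 1); they miss things now and then, are a little off and sometimes report something else, mostly with a low value. They report only what shows in the picture. A call takes as long as a camera call. They do not tell look-alikes from the thing itself.
- robot.recognise(camera, label): "uv" ([column, row] in pixels, amid what is visible of it).
The state is a dict: "t": time; "q": joint angles; "dq": joint speeds; "joint_torque": joint torques, N m; "tool_pos": TCP position; "orientation": TCP orientation; "force": force on the tool from outside, world axes, zero at the start; "wrist_torque": the same for the moment, N m; "opening": finger opening in m; "gripper_force": force on a finger pad.
Only numpy, scipy, OpenCV 4.12 (cv2) and the standard library are available. Lean on these libraries where they do the work, as an engineer would, in place of code of your own. Each camera call takes 0.05 s, during which the arm holds its last target. There are 200 camera calls.

### The job

Unscrew the filler cap from the gear reducer (anticlockwise seen from above, regripping as often as needed), lift it clear of the neck and hang it by its stem in the open-sided keeper fork: bring it in sideways from the fork's open end, then lower it so that its head sits down behind the raised prong ends, upright and still. Do not let the cap fall or put it down on the bench, and do not disturb the tall bottle, the jar, the open tin or the crucible standing about.

Things in the scene. Friction and masses are not known exactly. Their poses are not given: they have to be found in the camera images.
- cap_head (a point): centre of the grip head of the dark steel filler cap, z up along its axis. Round all over: knurled head 46 mm in diameter, 16 mm high (8 mm above and below this point); under it a stem 14 mm in diameter, 22 mm long; under that a hollow skirt 54 mm in diameter, 27 mm high. Whole height 65 mm, 0.11 to 0.21 kg. Can be gripped and turned by the head or by the skirt
- cap_rim (a point): centre of the lower rim of the cap's skirt, 57 mm below the head's centre. The cap starts screwed on, right-hand thread, 10 mm rise per turn, 0.8 mm play: turned anticlockwise seen from above it rises with the turn and comes free after just under one full turn (5.5 to 6.5 rad, the start varies), not before: pulling early only jams or tips it. It turns easily and stays where it is left
- filler_seat (a point): point on the axis of the grey gear reducer's filler neck, on top of its boss, where the closed cap's rim rests; 110 mm above the bench, z up. The threaded neck stands 23 mm above it. The reducer (box 100 x 80 mm, 98 mm high, foot 130 x 104 mm) is fixed to the bench; so is the short brass plug beside the neck, which is no part of the job
- throat (a point): middle of the throat of the steel keeper fork, level with the top of its two prongs, 160 mm above the bench. z up, x along the prongs from the open end to the upright. Slot 20 mm wide (y -10 to +10 mm), closed at x = +11 mm; prongs 6 mm wide, 6 mm thick below z = 0. Upright 12 x 32 mm from x = +27 mm, top 6 mm above z = 0; base plate fixed to the bench
- fork_mouth (a point): middle of the fork's open end, 33 mm in front (-x) of the throat, same axes; the cap's stem comes in here along +x. The last 6 mm of each prong are raised 5 mm above the prong's top. Hung properly, the underside of the cap's head rests flat on the prongs, between the raised ends and the upright, with 4 mm free before and behind
- tall_bottle: bystander, loose: square bottle half full of blue, 83 x 83 mm, 215 mm tall; origin at the centre of its underside
- jar: bystander, loose: clear lidded jar with green pigment and white lid, 58 mm in diameter, 78 mm tall; origin at the centre of its underside
- open_tin: bystander, loose: round dark blue open tin of wax, 62 mm in diameter, 23 mm high; origin at the centre of its underside
- crucible: bystander, loose: small copper cup, 57 mm in diameter, 41 mm high; origin at the centre of its underside
Mind the look-alikes: they are no part of the job. Leave any turquoise look-alike of the part that bears cap_head alone.

How it is judged:
On the way:
1. the cap is unscrewed and lifted clear of the neck (its head at least 95 mm above the seat) (z of cap_head in the frame of filler_seat above 0.095 m), for 0.1 s.
At the end, for the whole second after the job is handed in: The cap hangs in the keeper fork: its head centre within 8 mm (along the prongs) and 6 mm (across) of the throat's centre, 4 to 11 mm above the prongs' top (head resting down on the prongs, behind the raised ends), tilted less than 0.08 rad, moving slower than 0.02 m/s (x of cap_head in the frame of throat between -0.008 and 0.008 m and y of cap_head in the frame of throat between -0.006 and 0.006 m and z of cap_head in the frame of throat between 0.004 and 0.011 m and angle between cap_head's own z axis and vertical below 0.08 rad and linear speed of cap below 0.02 m/s); the robot touches nothing.
It fails at once if the cap falls or is put down on the bench (its head centre below 80 mm) (height (world z) of cap_head below 0.08 m).
It fails at once if the tall bottle is moved by more than 30 mm or tipped (distance of tall_bottle from where it was at the start of the episode above 0.03 m or angle between tall_bottle's own z axis and vertical above 0.4 rad).
It fails at once if the jar is moved by more than 30 mm (distance of jar from where it was at the start of the episode above 0.03 m).
It fails at once if the open tin is moved by more than 30 mm (distance of open_tin from where it was at the start of the episode above 0.03 m).
It fails at once if the crucible is moved by more than 30 mm (distance of crucible from where it was at the start of the episode above 0.03 m).
It also fails if it takes over 72 s, if anything falls off the work surface, if the arm or the gripper's body presses on something with over 40 N, if the wrist force passes 120 N, or if a joint passes its speed limit or range.

## Working session

There is one attempt and no reset: what is moved stays moved. The work goes in short steps, Python scripts to look and compute and a tool call to move; the robot and the scene stay as the last step left them, time stands still between calls to the robot, and variables do not carry over. Pictures are saved under pics/ and viewed, at most 10 in all, crops included, and the job is handed in when it is done.

Besides the shell and the picture viewer there is one more tool, called after "Request:" as a command line: name --argument value ..., lists and objects as JSON in quotes. move_arm: Moves the arm, as the interface text tells. Its arguments: {"type":"object","properties":{"deltas":{"type":"array","items":{"type":"number"}},"squeeze":{"type":"number"}},"required":["deltas"]}

```bash
mkdir -p pics; cat > h.py <<'E'
import numpy as np, cv2
from plant import robot
def snap(c,fn=None):
    p,d=robot.read_camera(c)
    if fn: cv2.imwrite('pics/'+fn,cv2.cvtColor(p,cv2.COLOR_RGB2BGR))
    return p,d
def world(c,u,v,z):
    m=robot.camera_model(c);K,R,t=map(np.array,(m['K'],m['R'],m['t']))
    return R.T@(np.linalg.inv(K)@[u,v,1]*z-t)
def onplane(c,u,v,h):
    m=robot.camera_model(c);K,R,t=map(np.array,(m['K'],m['R'],m['t']))
    o=-R.T@t; r=R.T@(np.linalg.inv(K)@[u,v,1]); return o+r*(h-o[2])/r[2]
def proj(c,X):
    m=robot.camera_model(c);K,R,t=map(np.array,(m['K'],m['R'],m['t']))
    x=K@(R@np.array(X)+t); return x[:2]/x[2]
E
python3 - <<'E'
from h import *
np.set_printoptions(precision=3,suppress=True)
for c in('side','top'):
    p,d=snap(c,c+'0.png')
    m=robot.camera_model(c);print(c,-np.array(m['R']).T@m['t'],np.array(m['R'])[2])
    for l in('cap_head','cap_rim','filler_seat','throat','fork_mouth','tall_bottle','jar','open_tin','crucible'):
        for r in robot.recognise(c,l)[:3]:
            u,v=r['uv'];z=d[int(v),int(u)]
            print(c,l,round(r['confidence'],2),np.round(r['uv'],1),world(c,u,v,z))
print(robot.read_state())
E
```

```text
side [ 0.501 -0.577  0.787] [ 0.037  0.632 -0.774]
side cap_head 0.57 [330.7 341.6] [ 0.539 -0.306  0.063]
side cap_head 0.2 [326.8 152.7] [0.567 0.182 0.043]
side cap_rim 0.9 [324.  255.3] [ 0.534 -0.192  0.163]
side cap_rim 0.56 [329.9 337.5] [ 0.538 -0.299  0.064]
side filler_seat 0.57 [321.6 284.4] [ 0.529 -0.208  0.088]
side throat 0.68 [328.2 153.1] [0.57  0.183 0.039]
side throat 0.43 [248.3 289.9] [ 0.384 -0.172  0.013]
side fork_mouth 0.77 [328.5 148.4] [0.571 0.183 0.056]
side tall_bottle 0.7 [373.3 190.3] [ 0.643 -0.038  0.148]
side jar 0.59 [270.8 198.7] [0.432 0.012 0.076]
side jar 0.57 [247.8 287. ] [ 0.382 -0.166  0.014]
side open_tin 0.82 [248.8 290.1] [ 0.385 -0.174  0.015]
side crucible 0.84 [398.2 177.2] [0.738 0.11  0.019]
top [ 0.393 -0.027  1.035] [ 0.156 -0.007 -0.988]
top cap_head 0.57 [378.5 197.9] [ 0.527 -0.159  0.177]
top cap_head 0.57 [421.4 202.7] [ 0.533 -0.281  0.062]
top cap_rim 0.69 [379.5 195.4] [ 0.533 -0.161  0.175]
top cap_rim 0.59 [422.3 201.8] [ 0.535 -0.282  0.066]
top filler_seat 0.83 [368.3 211.2] [ 0.508 -0.146  0.097]
top filler_seat 0.38 
[... 252 characters left out ...]

top jar 0.6 [380.  194.9] [ 0.534 -0.162  0.175]
top jar 0.57 [291.1 244.8] [0.43  0.035 0.079]
top jar 0.25 [227.5 187.2] [0.563 0.184 0.104]
top open_tin 0.68 [376.7 264.2] [ 0.384 -0.175  0.016]
top crucible 0.68 [270.2 125.8] [0.743 0.097 0.019]
{'t': 1.0, 'q': array([-1.37 ,  0.13 ,  1.488,  0.   ,  1.523, -0.085]), 'dq': array([ 0.001,  0.001,  0.002, -0.001, -0.   ,  0.001]), 'joint_torque': array([  0.001, -55.977, -49.207,   0.077,   0.023,  -0.   ]), 'tool_pos': array([ 0.169, -0.576,  0.23 ]), 'orientation': array([3.11 , 0.447, 0.   ]), 'force': array([-0.11 ,  0.24 , -1.235]), 'wrist_torque': array([-0.017, -0.032, -0.016]), 'gripper_force': 0.0, 'opening': 0.09274294230218616}
```

```bash
python3 - <<'E'
import cv2,numpy as np
t=cv2.imread('pics/top0.png');s=cv2.imread('pics/side0.png')
cv2.imwrite('pics/topcrop.png',cv2.resize(t[90:300,180:460],None,fx=2.8,fy=2.8,interpolation=cv2.INTER_CUBIC)[:600])
E
```

```text
(no output)
```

View pics/side0.png

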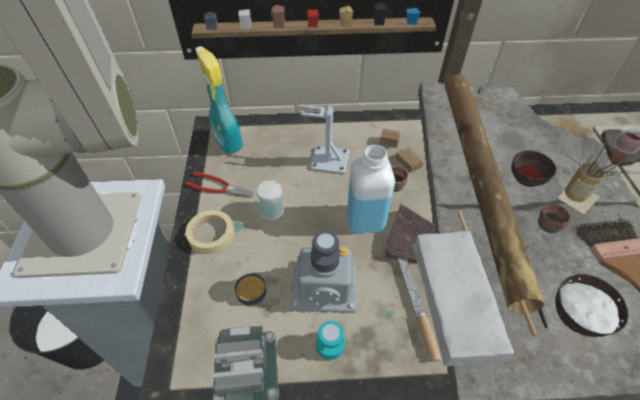

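View pics/topcrop.png

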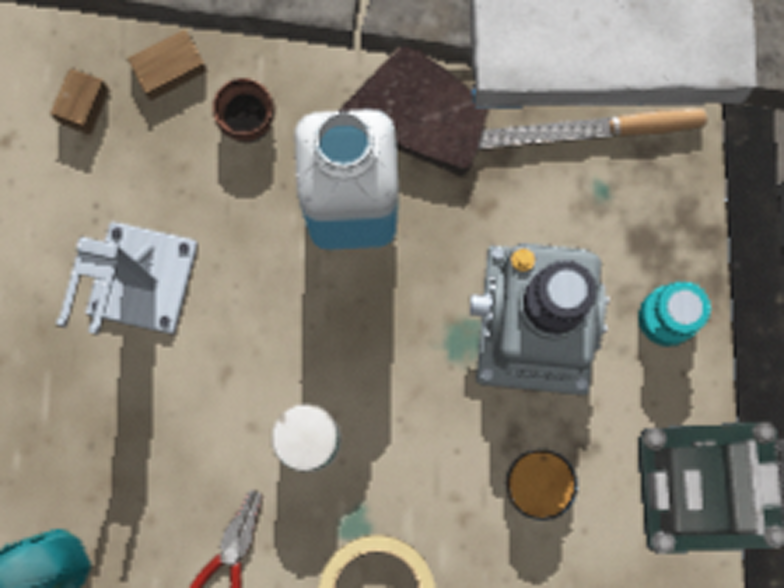

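The real cap is the dark one on the reducer, at side (325,245) and top (381,194). The turquoise look-alike stands at side (330,340) and top (421,203), so I'll leave it alone. The fork is at top (~215,190), with its open end towards the robot. Next I'll measure both from the depth images.

```bash
cat >> h.py <<'E'
def cloud(c,d):
    m=robot.camera_model(c);K,R,t=map(np.array,(m['K'],m['R'],m['t']))
    v,u=np.mgrid[0:400,0:640]
    P=np.stack([(u-K[0,2])/K[0,0]*d,(v-K[1,2])/K[1,1]*d,d],-1)-t
    W=P@R; W[d==0]=np.nan
    return W,u,v
E
python3 - <<'E'
from h import *
np.set_printoptions(precision=4,suppress=True)
from scipy.ndimage import binary_erosion
for c in('side','top'):
    p,d=snap(c); W,u,v=cloud(c,d)
    near=np.hypot(W[...,0]-.535,W[...,1]+.165)<.06
    s=near&(W[...,2]>.168)&(W[...,2]<.20)
    print(c,'cap top n',s.sum(),np.nanmedian(W[s],0),(np.nanmin(W[s],0)+np.nanmax(W[s],0))/2)
    q=W[s][:,:2].astype(np.float32)
    print(' circ',cv2.minEnclosingCircle(q))
    near=(np.abs(W[...,0]-.55)<.1)&(np.abs(W[...,1]-.2)<.08)
    s=near&(W[...,2]>.14)&(W[...,2]<.19)
    q=W[s]; print(c,'fork n',s.sum(),q.min(0),q.max(0),cv2.minAreaRect(q[:,:2].astype(np.float32)))
    o=q[np.argsort(q[:,0])][::max(1,len(q)//25)];print(o)
    near=np.hypot(W[...,0]-.63,W[...,1]+.02)<.12
    s=near&(W[...,2]>.12);print('bottle',np.nanmin(W[s],0),np.nanmax(W[s],0))
t=cv2.imread('pics/top0.png');s=cv2.imread('pics/side0.png')
f=lambda im,a:cv2.resize(im[a[1]:a[1]+60,a[0]:a[0]+80],(400,300),interpolation=cv2.INTER_CUBIC)
cv2.imwrite('pics/close.png',np.vstack([np.hstack([f(t,(180,160)),f(s,(290,90))]),np.hstack([f(t,(340,165)),f(s,(285,220))])]))
E
```

```text
side cap top n 497 [ 0.5368 -0.1721  0.1741] [ 0.5368 -0.1701  0.1731]
 circ ((0.5370640754699707, -0.16943521797657013), 0.024058811366558075)
side fork n 298 [0.5037 0.1794 0.1404] [0.5792 0.2276 0.1667] ((0.5419584512710571, 0.2048262059688568), (0.03693186119198799, 0.07266422361135483), 77.06759643554688)
[[0.5037 0.2001 0.1562]
 [0.5086 0.2016 0.1636]
 [0.5129 0.1974 0.1551]
 [0.516  0.2209 0.1537]
 [0.5197 0.1931 0.1554]
 [0.5231 0.2199 0.1572]
 [0.5278 0.2173 0.159 ]
 [0.5313 0.1934 0.1575]
 [0.535  0.22   0.1594]
 [0.5382 0.1916 0.1586]
 [0.5421 0.2222 0.1574]
 [0.5464 0.2139 0.1579]
 [0.55   0.1951 0.1582]
 [0.5523 0.1953 0.1609]
 [0.5546 0.1951 0.158 ]
 [0.5568 0.1938 0.1589]
 [0.5594 0.1972 0.1591]
 [0.5618 0.1981 0.1582]
 [0.5632 0.1864 0.1647]
 [0.5654 0.183  0.1586]
 [0.5674 0.181  0.166 ]
 [0.5681 0.191  0.1637]
 [0.57   0.1817 0.1506]
 [0.5718 0.2091 0.1635]
 [0.5726 0.1828 0.1436]
 [0.575  0.1869 0.155 ]
 [0.5761 0.2057 0.166 ]
 [0.5792 0.2072 0.1411]]
bottle [ 0.6029 -0.041   0.12  ] [0.6883 0.0456 0.2162]
top cap top n 359 [ 0.5374 -0.1669  0.1755] [ 0.5373 -0.167
[... 256 characters left out ...]
5045 0.1993 0.1599]
 [0.5106 0.1987 0.1635]
 [0.5147 0.2243 0.1656]
 [0.52   0.1956 0.1599]
 [0.5239 0.195  0.1629]
 [0.5284 0.2193 0.1626]
 [0.5314 0.1943 0.158 ]
 [0.5359 0.1946 0.1576]
 [0.54   0.192  0.1598]
 [0.5444 0.2163 0.1601]
 [0.5487 0.2184 0.1611]
 [0.551  0.1901 0.1605]
 [0.5532 0.2165 0.1608]
 [0.5554 0.2012 0.1609]
 [0.5573 0.1964 0.1628]
 [0.5591 0.1849 0.1652]
 [0.5604 0.1998 0.1583]
 [0.5625 0.193  0.1593]
 [0.5643 0.2102 0.1613]
 [0.5656 0.1958 0.1664]
 [0.5671 0.2111 0.1585]
 [0.5684 0.1842 0.1409]
 [0.57   0.1831 0.1557]
 [0.5721 0.2134 0.1673]
 [0.5744 0.1938 0.1672]
 [0.5749 0.2076 0.1645]
 [0.5797 0.2126 0.1631]]
bottle [ 0.6032 -0.0373  0.12  ] [0.6854 0.0443 0.2189]
```

View pics/close.png

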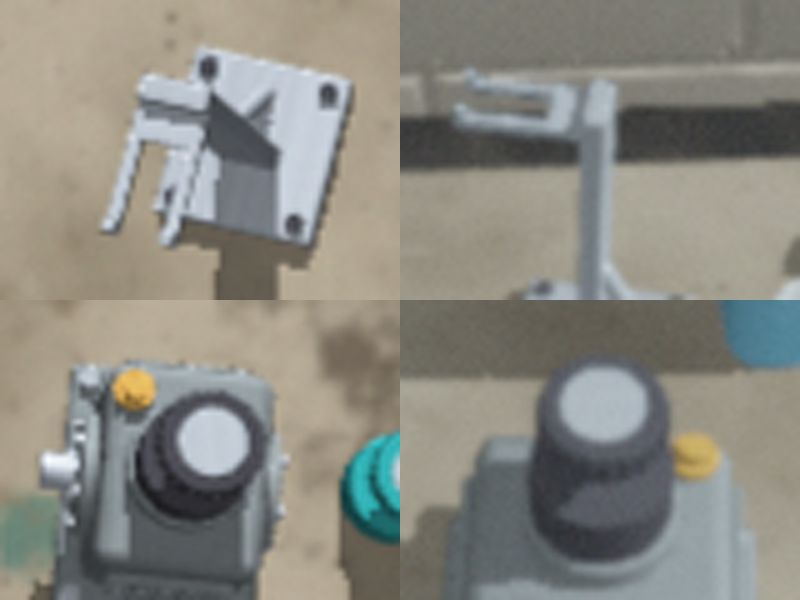

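The close crop confirms it: dark knurled cap with a grey disc on top, axis about (0.537,-0.168), top at z=0.175 as expected. The fork's prongs open towards the robot, and it is yawed about -13°. Before moving I'll check for tall obstacles and refine the fork fit.

```bash
cat >> h.py <<'E'
from scipy.spatial.transform import Rotation as Ro
def delta(pos,yaw):
    s=robot.read_state();R0=Ro.from_rotvec(s['orientation'])
    T=Ro.from_euler('z',yaw)*Ro.from_euler('x',np.pi)
    return np.r_[R0.inv().apply(np.array(pos)-s['tool_pos']),(R0.inv()*T).as_rotvec()]
E
python3 - <<'E'
from h import *
from scipy.optimize import minimize
np.set_printoptions(precision=4,suppress=True)
for c in('side','top'):
    p,d=snap(c); W,u,v=cloud(c,d)
    for nm,(a,b,e,f) in dict(green=(.2,.5,-.45,-.24),spray=(.2,.52,.1,.4)).items():
        s=(W[...,0]>a)&(W[...,0]<b)&(W[...,1]>e)&(W[...,1]<f)&(W[...,2]>.07)
        if s.any():print(c,nm,s.sum(),W[s].min(0),W[s].max(0))
    s=(np.abs(W[...,0]-.54)<.06)&(np.abs(W[...,1]-.205)<.05)&(W[...,2]>.15)&(W[...,2]<.19)
    q=W[s][:,:2]
    def cost(x):
        co,si=np.cos(x[2]),np.sin(x[2]);r=q-x[:2];X=r@[co,si];Y=r@[-si,co]
        def box(cx,hx,cy,hy): 
            return np.hypot(np.maximum(np.abs(X-cx)-hx,0),np.maximum(np.abs(Y-cy)-hy,0))
        D=np.minimum.reduce([box(-.003,.030,.013,.003),box(-.003,.030,-.013,.003),box(.025,.014,0,.016)])
        # also pull prong points to prong centre-lines
        m=(X<.005); return (np.minimum(D,.006)**2).sum()+.2*((np.abs(np.abs(Y[m])-.013).clip(0,.006))**2).sum()
    r=minimize(cost,[.5396,.2062,-.225],method='Nelder-Mead',options=dict(xatol=1e-5,fatol=1e-10));print(c,r.x,r.fun)
    uv=robot.recognise(c,'throat'); 
print(delta((.537,-.168,.25),-1.2), proj('top',(.5396,.2062,.16)))
E
```

```text
side green 2870 [ 0.3453 -0.3962  0.07  ] [ 0.4251 -0.273   0.1097]
side spray 1652 [0.2656 0.1907 0.07  ] [0.5199 0.3506 0.2524]
side [ 0.5389  0.2039 -0.2339] 0.0001595294175005807
top green 1602 [ 0.3481 -0.4459  0.0701] [ 0.4305 -0.2703  0.1249]
top spray 1820 [0.2659 0.1951 0.0702] [0.52   0.3479 0.254 ]
top [ 0.5396  0.2061 -0.2214] 9.291996259535921e-05
[ 0.4678 -0.2874 -0.0204 -0.      0.      1.4858] [211.5094 193.1493]
```

Request:
move_arm --deltas '[0.05,-0.03,-0.03,0,0,0.15,1,0.47,-0.288,-0.03,0,0,1.486,1,0.47,-0.288,-0.03,0,0,1.486,1,0.47,-0.288,-0.03,0,0,1.486,1,0.47,-0.288,-0.03,0,0,1.486,1,0.47,-0.288,-0.03,0,0,1.486,1,0.47,-0.288,-0.03,0,0,1.486,1,0.47,-0.288,-0.03,0,0,1.486,1,0.47,-0.288,-0.03,0,0,1.486,1,0.47,-0.288,-0.03,0,0,1.486,1,0.468,-0.288,-0.03,0,0,1.486,1,0.468,-0.288,-0.03,0,0,1.486,1]'

```text
t: 2.8
tool_pos: [0.5366, -0.1678, 0.2596]
orientation: [2.593, -1.774, -0.0]
force: [-0.2, -0.8, 0.3]
opening: 0.0929
gripper_force: 0.0
```

Request:
move_arm --deltas '[0,0,0.04,0,0,0,1,0,0,0.07,0,0,0,1,0,0,0.09,0,0,0,0.8,0,0,0.1,0,0,0,0.65,0,0,0.1,0,0,0,0.6,0,0,0.1,0,0,0,0.55,0,0,0.1,0,0,0,0,0,0,0.1,0,0,0,0,0,0,0.1,0,0,0,0,0,0,0.1,0,0,0,0,0,0,0.1,0,0,0,0]' --squeeze 25

```text
t: 4.18
tool_pos: [0.5376, -0.1677, 0.1607]
orientation: [-2.593, 1.774, -0.003]
force: [-1.1, -0.1, 5.2]
opening: 0.0454
gripper_force: 25.0
```

```bash
python3 - <<'E'
from h import *
s=robot.read_state();print({k:np.round(s[k],3) for k in('t','q','tool_pos','force','wrist_torque','opening','gripper_force')})
E
```

```text
{'t': np.float64(4.175), 'q': array([-0.393,  0.072,  1.678, -0.   ,  1.39 ,  2.378]), 'tool_pos': array([ 0.538, -0.168,  0.161]), 'force': array([-1.068, -0.095,  5.22 ]), 'wrist_torque': array([ 0.114,  0.038, -0.001]), 'opening': np.float64(0.045), 'gripper_force': np.float64(25.001)}
```

Request:
move_arm --deltas '[0,0,-0.0003,0,0,-0.17,0,0,0,-0.0005,0,0,-0.34,0,0,0,-0.0008,0,0,-0.51,0,0,0,-0.0011,0,0,-0.68,0,0,0,-0.0014,0,0,-0.85,0,0,0,-0.0016,0,0,-1.02,0,0,0,-0.0019,0,0,-1.19,0,0,0,-0.0022,0,0,-1.36,0,0,0,-0.0024,0,0,-1.53,0,0,0,-0.0027,0,0,-1.7,0,0,0,-0.003,0,0,-1.87,0,0,0,-0.0032,0,0,-2.04,0]'

```text
t: 5.68
tool_pos: [0.537, -0.1669, 0.1629]
orientation: [-2.864, -1.289, -0.0]
force: [-0.7, 1.8, 1.9]
opening: 0.0455
gripper_force: 25.0
```

```bash
cat > st.py <<'E'
from h import *
s=robot.read_state();print({k:np.round(s[k],4).tolist() for k in('t','q','tool_pos','orientation','force','wrist_torque','opening','gripper_force')})
R=Ro.from_rotvec(s['orientation']).as_matrix();print('yaw',np.arctan2(R[1,0],R[0,0]))
E
python3 st.py
```

```text
{'t': 5.675, 'q': [-0.393, 0.0702, 1.6755, 0.0007, 1.3962, 0.3321], 'tool_pos': [0.537, -0.1669, 0.1629], 'orientation': [-2.8643, -1.2888, -0.0004], 'force': [-0.7181, 1.8062, 1.8853], 'wrist_torque': [0.3652, 0.1221, -0.0656], 'opening': 0.0455, 'gripper_force': 24.9974}
yaw 0.8456046178304448
```

Request:
move_arm --deltas '[0,0,-0.0003,0,0,-0.17,0,0,0,-0.0005,0,0,-0.34,0,0,0,-0.0008,0,0,-0.51,0,0,0,-0.0011,0,0,-0.68,0,0,0,-0.0014,0,0,-0.85,0,0,0,-0.0016,0,0,-1.02,0,0,0,-0.0019,0,0,-1.19,0,0,0,-0.0022,0,0,-1.36,0,0,0,-0.0024,0,0,-1.53,0,0,0,-0.0027,0,0,-1.7,0,0,0,-0.003,0,0,-1.87,0,0,0,-0.0032,0,0,-2.04,0]'

```text
t: 7.18
tool_pos: [0.5367, -0.1677, 0.1662]
orientation: [-0.401, -3.115, 0.001]
force: [-2.3, -2.2, 3.0]
opening: 0.0455
gripper_force: 25.0
```

```bash
cat > capz.py <<'E'
from h import *
import sys
x,y=map(float,sys.argv[1:3])
for c in('side','top'):
    p,d=snap(c,*( [f'{c}_{sys.argv[3]}.png'] if len(sys.argv)>3 else [])); W,u,v=cloud(c,d)
    s=(np.hypot(W[...,0]-x,W[...,1]-y)<.012)&(W[...,2]<.3)
    print(c,s.sum(),np.round(np.percentile(W[s][:,2],[5,50,95]),4) if s.any() else '')
E
python3 st.py; python3 capz.py .537 -.167
```

```text
{'t': 7.175, 'q': [-0.3935, 0.0676, 1.6721, -0.0008, 1.4023, -1.7079], 'tool_pos': [0.5367, -0.1677, 0.1662], 'orientation': [-0.4014, -3.1153, 0.001], 'force': [-2.3284, -2.2048, 3.0434], 'wrist_torque': [-0.3879, 0.3303, -0.0035], 'opening': 0.0455, 'gripper_force': 24.9975}
yaw 2.8852988685881935
side 0 
top 11 [0.1801 0.1819 0.1835]
```

Request:
move_arm --deltas '[0,0,0,0,0,0,0.75,0,0,0,0,0,0,0.75,0,0,0,0,0,0.1,0.75,0,0,0,0,0,0.28,0.75,0,0,0,0,0,0.46,0.75,0,0,0,0,0,0.64,0.75,0,0,0,0,0,0.82,0.75,0,0,0,0,0,1.0,0.75,0,0,0,0,0,1.18,0.75,0,0,0,0,0,1.36,0.75,0,0,0,0,0,1.5,0.75,0,0,0,0,0,1.5,0.75]'

```text
t: 8.78
tool_pos: [0.537, -0.1673, 0.1659]
orientation: [-2.423, -1.999, 0.0]
force: [0.1, -0.8, 0.6]
opening: 0.0697
gripper_force: 0.0
```

Request:
move_arm --deltas '[0,0,0,0,0,0.18,0.75,0,0,0,0,0,0.36,0.75,0,0,0,0,0,0.54,0.75,0,0,0,0,0,0.72,0.75,0,0,0,0,0,0.9,0.75,0,0,0,0,0,1.08,0.7,0,0,0,0,0,1.08,0.55,0,0,0,0,0,1.08,0,0,0,0,0,0,1.08,0,0,0,0,0,0,1.08,0,0,0,0,0,0,1.08,0,0,0,0,0,0,1.08,0]'

```text
t: 10.28
tool_pos: [0.537, -0.1675, 0.166]
orientation: [3.106, 0.47, 0.0]
force: [0.7, -0.6, 0.2]
opening: 0.0454
gripper_force: 25.0
```

```bash
python3 st.py; python3 capz.py .537 -.167
```

```text
{'t': 10.275, 'q': [-0.3934, 0.0678, 1.6721, -0.0001, 1.4016, 0.8773], 'tool_pos': [0.537, -0.1675, 0.166], 'orientation': [3.1062, 0.4696, 0.0001], 'force': [0.7369, -0.5766, 0.1505], 'wrist_torque': [-0.1897, -0.0684, 0.0307], 'opening': 0.0454, 'gripper_force': 24.9999}
yaw 0.30012016035639544
side 36 [0.142  0.2728 0.2808]
top 0
```

Request:
move_arm --deltas '[0,0,-0.0003,0,0,-0.17,0,0,0,-0.0005,0,0,-0.34,0,0,0,-0.0008,0,0,-0.51,0,0,0,-0.0011,0,0,-0.68,0,0,0,-0.0014,0,0,-0.85,0,0,0,-0.0016,0,0,-1.02,0,0,0,-0.0019,0,0,-1.19,0,0,0,-0.0022,0,0,-1.36,0,0,0,-0.0024,0,0,-1.53,0,0,0,-0.0027,0,0,-1.7,0,0,0,-0.003,0,0,-1.87,0,0,0,-0.0032,0,0,-2.04,0]'

```text
t: 11.88
tool_pos: [0.537, -0.1673, 0.1692]
orientation: [-1.218, -2.896, -0.0]
force: [0.3, -0.4, 0.4]
opening: 0.0451
gripper_force: 25.0
```

Request:
move_arm --deltas '[0,0,-0.0003,0,0,-0.17,0,0,0,-0.0005,0,0,-0.34,0,0,0,-0.0008,0,0,-0.51,0,0,0,-0.0011,0,0,-0.68,0,0,0,-0.0012,0,0,-0.75,0,0,0,-0.0012,0,0,-0.75,0]'

```text
t: 12.62
tool_pos: [0.537, -0.1673, 0.1705]
orientation: [0.082, 3.141, 0.0]
force: [-0.3, 0.1, -0.9]
opening: 0.0457
gripper_force: 25.0
```

```bash
python3 st.py; python3 capz.py .537 -.167
```

```text
{'t': 12.625, 'q': [-0.3933, 0.0645, 1.6673, 0.0002, 1.4098, -1.9119], 'tool_pos': [0.537, -0.1673, 0.1705], 'orientation': [0.082, 3.1405, 0.0003], 'force': [-0.2882, 0.0578, -0.9415], 'wrist_torque': [0.125, -0.1739, 0.0083], 'opening': 0.0457, 'gripper_force': 24.9995}
yaw 3.089410558841285
side 0 
top 13 [0.1849 0.1864 0.1884]
```

Request:
move_arm --deltas '[0,0,-0.002,0,0,0,0,0,0,-0.004,0,0,0,0,0,0,-0.006,0,0,0,0,0,0,-0.006,0,0,0,0]'

```text
t: 13.22
tool_pos: [0.5371, -0.1675, 0.1767]
orientation: [0.082, 3.14, -0.0]
force: [0.1, -0.4, -1.3]
opening: 0.0455
gripper_force: 25.0
```

Request:
move_arm --deltas '[0,0,-0.015,0,0,0,0,0,0,-0.035,0,0,0,0,0,0,-0.055,0,0,0,0,0,0,-0.063,0,0,0,0,0,0,-0.063,0,0,0,0]'

```text
t: 13.85
tool_pos: [0.5375, -0.1676, 0.2406]
orientation: [0.081, 3.139, -0.001]
force: [-0.1, 0.1, -2.2]
opening: 0.0455
gripper_force: 25.0
```

```bash
python3 - <<'E'
from h import *
np.set_printoptions(precision=4,suppress=True)
s=robot.read_state();print(s['tool_pos'],s['force'])
c,sn=np.cos(-.226),np.sin(-.226)
T=np.array([.5393,.205]);yaw=-.226+np.pi
for x in(-.08,-.033,0):
    P=T+x*np.array([c,sn]);print(x,P,delta([*P,.24],yaw))
for cam in('side','top'):
    p,d=snap(cam,cam+'_lift.png');W,u,v=cloud(cam,d)
    q=(np.hypot(W[...,0]-.537,W[...,1]+.167)<.033)&(W[...,2]>.15)&(W[...,2]<.27)
    print(cam,q.sum(),W[q].min(0),W[q].max(0))
a=cv2.imread('pics/side_lift.png')[120:270,230:430];b=cv2.imread('pics/top_lift.png')[120:270,280:480]
cv2.imwrite('pics/lift.png',cv2.resize(np.hstack([a,b]),(800,300),interpolation=cv2.INTER_CUBIC))
E
```

```text
[ 0.5375 -0.1676  0.2406] [-0.0789  0.0833 -2.232 ]
-0.08 [0.4613 0.2229] [ 0.0963  0.3861  0.0002 -0.0005  0.0019  0.1742]
-0.033 [0.5071 0.2124] [ 0.05    0.3779  0.0003 -0.0005  0.0019  0.1742]
0 [0.5393 0.205 ] [ 0.0175  0.3722  0.0004 -0.0005  0.0019  0.1742]
side 293 [ 0.5123 -0.1969  0.1888] [ 0.5634 -0.1757  0.219 ]
top 155 [ 0.511  -0.1892  0.1902] [ 0.5568 -0.147   0.2573]
```

View pics/lift.png

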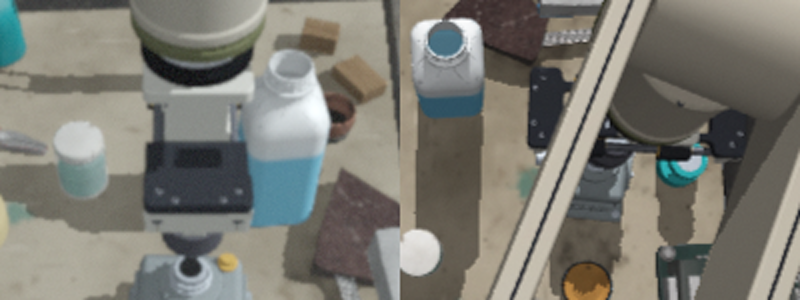

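The cap is held upright below the gripper, and the bare neck shows at side-crop (190,275). I'll check the spray bottle's extents before approaching the fork.

```bash
python3 - <<'E'
from h import *
for c in('side','top'):
    p,d=snap(c);W,u,v=cloud(c,d)
    for z in(.08,.2):
        q=(W[...,0]>.2)&(W[...,0]<.48)&(W[...,1]>.08)&(W[...,1]<.4)&(W[...,2]>z)&(W[...,2]<.27)
        print(c,z,q.sum(),W[q].min(0),W[q].max(0))
E
```

```text
side 0.08 1503 [0.26476111 0.23413059 0.08009347] [0.34400222 0.35025489 0.2510533 ]
side 0.2 577 [0.26476111 0.25996335 0.20001074] [0.32510986 0.35025489 0.2510533 ]
top 0.08 1709 [0.26607217 0.23659923 0.08003416] [0.34425758 0.34869857 0.25471229]
top 0.2 893 [0.26607217 0.26248608 0.20024107] [0.32541908 0.34869857 0.25471229]
```

Clear. Moving to the pre-fork pose.

Request:
move_arm --deltas '[0.008,0.03,0,0,0,0,0,0.018,0.075,0,0,0,0.02,0,0.03,0.125,0,0,0,0.05,0,0.044,0.175,0,0,0,0.08,0,0.056,0.225,0,0,0,0.1,0,0.069,0.275,0,0,0,0.12,0,0.081,0.325,0,0,0,0.14,0,0.09,0.36,0,0,0,0.16,0,0.095,0.38,0,0,0,0.174,0,0.096,0.386,0,0,0,0.174,0,0.096,0.386,0,0,0,0.174,0,0.096,0.386,0,0,0,0.174,0]'

```text
t: 15.55
tool_pos: [0.4614, 0.2221, 0.2393]
orientation: [-0.355, -3.121, 0.001]
force: [0.5, 0.6, -2.1]
opening: 0.0457
gripper_force: 25.0
```

```bash
python3 st.py; python3 - <<'E'
from h import *
np.set_printoptions(precision=4,suppress=True)
s=robot.read_state();x,y,z=s['tool_pos']
for c in('side','top'):
    p,d=snap(c,c+'_pre.png');W,u,v=cloud(c,d)
    q=(np.hypot(W[...,0]-x,W[...,1]-y)<.035)&(W[...,2]>z-.07)&(W[...,2]<z+.03)
    if q.any(): print(c,q.sum(),W[q].min(0),W[q].max(0))
    q=(np.hypot(W[...,0]-.543,W[...,1]-.205)<.045)&(W[...,2]>.15)&(W[...,2]<.18)
    print('fork',q.sum(),cv2.minAreaRect(W[q][:,:2].astype(np.float32)) if q.any() else '')
    for h in(.008,-.008,-.03,-.057): print(h,proj(c,(x,y,z+.008+h)))
    print('throat',proj(c,(.5393,.205,.16)))
a=cv2.imread('pics/side_pre.png')[70:220,220:420];b=cv2.imread('pics/top_pre.png')[110:260,140:340]
cv2.imwrite('pics/pre.png',np.hstack([cv2.resize(i,(400,300),interpolation=cv2.INTER_CUBIC) for i in(a,b)]))
E
```

```text
{'t': 15.55, 'q': [0.3488, -0.1128, 1.7154, -0.0003, 1.5394, -0.9953], 'tool_pos': [0.4614, 0.2221, 0.2393], 'orientation': [-0.3552, -3.1213, 0.0007], 'force': [0.5079, 0.5524, -2.1438], 'wrist_torque': [0.031, -0.108, 0.0255], 'opening': 0.0457, 'gripper_force': 24.9997}
yaw 2.9149455625932594
side 541 [0.4345 0.1874 0.187 ] [0.4882 0.2493 0.2673]
fork 272 ((0.5419864058494568, 0.20418860018253326), (0.036278147250413895, 0.0721391811966896), 76.89093017578125)
0.008 [278.7094  71.0653]
-0.008 [279.2325  77.3829]
-0.03 [279.9294  85.7989]
-0.057 [280.751   95.7217]
throat [315.1792 109.824 ]
top 4 [0.4442 0.1981 0.199 ] [0.4785 0.2028 0.2162]
fork 326 ((0.5430644154548645, 0.20562578737735748), (0.03284527361392975, 0.07114948332309723), 77.16502380371094)
0.008 [188.7697 224.8295]
-0.008 [191.3241 225.5452]
-0.03 [194.675  226.4841]
-0.057 [198.5513 227.5701]
throat [212.0501 193.2846]
```

View pics/pre.png

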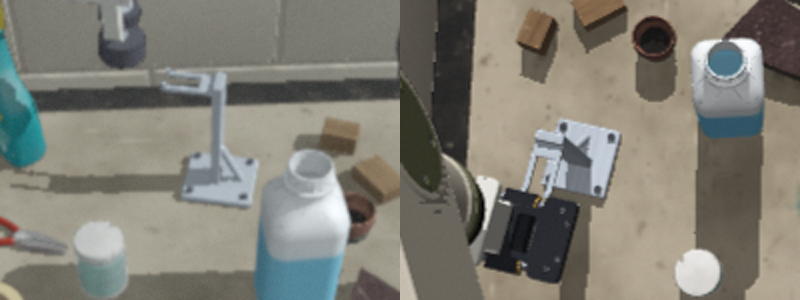

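The cap hangs upright (side-crop ~(120,45)) and lines up with the fork mouth at side-crop ~(180,80). I'll lower it to insertion height, outside the fork.

Request:
move_arm --deltas '[0,0,0.02,0,0,0,0,0,0,0.045,0,0,0,0,0,0,0.062,0,0,0,0,0,0,0.068,0,0,0,0,0,0,0.068,0,0,0,0,0,0,0.068,0,0,0,0]'

```text
t: 16.4
tool_pos: [0.4617, 0.2233, 0.1724]
orientation: [0.354, 3.12, 0.001]
force: [0.3, 1.4, -1.3]
opening: 0.0453
gripper_force: 25.0
```

```bash
python3 st.py; python3 - <<'E'
from h import *
np.set_printoptions(precision=4,suppress=True)
s=robot.read_state();x,y,z=s['tool_pos']
p,d=snap('side','side_low.png');W,u,v=cloud('side',d)
q=(np.hypot(W[...,0]-x,W[...,1]-y)<.033)&(W[...,2]>z-.07)&(W[...,2]<z+.03)
P=W[q]
for r in range(v[q].min(),v[q].max()+1):
    m=q&(v==r)
    if m.any(): i=np.argmin(W[...,1][m]); print(r,m.sum(),'x',np.nanmin(W[m][:,0]).round(4),np.nanmax(W[m][:,0]).round(4),'front y,z',W[m][i,1:],p[m].mean(0).round())
# radius of points around TCP
sk=P[(P[:,2]>.115)&(P[:,2]<.135)]
A=np.c_[2*sk[:,:2],np.ones(len(sk))];c=np.linalg.lstsq(A,(sk[:,:2]**2).sum(1),rcond=None)[0];print('circle',c[:2],np.sqrt(c[2]+c[:2]@c[:2]),len(sk))
cv2.imwrite('pics/low.png',cv2.resize(cv2.imread('pics/side_low.png')[70:145,250:350],(800,600),interpolation=cv2.INTER_CUBIC))
E
```

```text
{'t': 16.4, 'q': [0.3504, -0.0739, 1.8016, -0.0, 1.4124, -0.9946], 'tool_pos': [0.4617, 0.2233, 0.1724], 'orientation': [0.3537, 3.1203, 0.0011], 'force': [0.327, 1.4372, -1.2518], 'wrist_torque': [0.0522, -0.1373, -0.032], 'opening': 0.0453, 'gripper_force': 24.9997}
yaw 2.9158213371687625
90 2 x 0.4759 0.478 front y,z [0.2415 0.1913] [174. 176. 172.]
91 2 x 0.4757 0.4778 front y,z [0.2428 0.1876] [184. 186. 182.]
92 1 x 0.4777 0.4777 front y,z [0.2499 0.1794] [175. 177. 174.]
93 1 x 0.4778 0.4778 front y,z [0.2384 0.1851] [153. 156. 153.]
94 2 x 0.4778 0.4802 front y,z [0.2316 0.1872] [118. 120. 120.]
95 3 x 0.4778 0.4824 front y,z [0.2285 0.1867] [104. 107. 110.]
96 3 x 0.4777 0.4823 front y,z [0.2232 0.1879] [106. 109. 114.]
97 4 x 0.4777 0.4845 front y,z [0.2204 0.1872] [107. 110. 114.]
98 4 x 0.4776 0.4845 front y,z [0.2183 0.186 ] [102. 106. 111.]
99 4 x 0.4776 0.4844 front y,z [0.2138 0.1866] [101. 104. 109.]
100 6 x 0.4409 0.4843 front y,z [0.2094 0.1874] [104. 107. 111.]
101 11 x 0.4409 0.4842 front y,z [0.1906 0.1995] [109. 111. 115.]
102 11 x 0.4407 0.484 front y,z [0.194
[... 912 characters left out ...]
 0.1512] [81. 84. 91.]
117 22 x 0.4369 0.4867 front y,z [0.1953 0.1505] [76. 79. 86.]
118 22 x 0.4366 0.4866 front y,z [0.1933 0.149 ] [66. 69. 75.]
119 22 x 0.4363 0.4864 front y,z [0.1941 0.1453] [61. 64. 69.]
120 22 x 0.4359 0.4863 front y,z [0.1951 0.1418] [60. 62. 67.]
121 21 x 0.4388 0.4862 front y,z [0.1926 0.1405] [59. 62. 67.]
122 20 x 0.4383 0.4837 front y,z [0.1947 0.136 ] [59. 61. 66.]
123 19 x 0.4407 0.4836 front y,z [0.1945 0.1331] [62. 64. 68.]
124 15 x 0.4431 0.4787 front y,z [0.1936 0.1312] [64. 66. 70.]
125 14 x 0.4453 0.4763 front y,z [0.1934 0.1276] [78. 79. 78.]
126 8 x 0.4524 0.4691 front y,z [0.1934 0.1249] [102.  99.  94.]
circle [0.4618 0.2203] 0.02514201458011257 97
```

View pics/low.png

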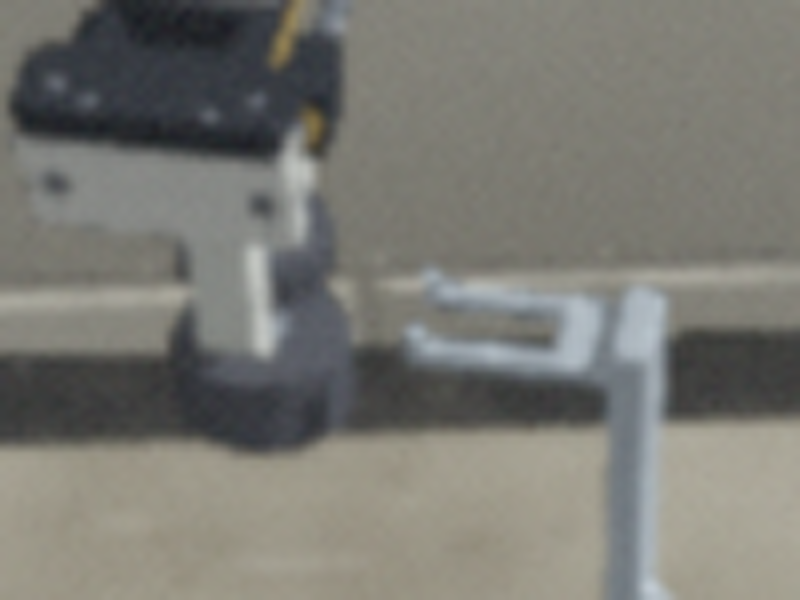

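Skirt top at z≈0.151 puts the head centre at about 0.180. The prongs lie between the skirt and the head, and the cap is on the fork axis to within 1 mm. Moving in sideways slowly.

Request:
move_arm --deltas '[0,0.0005,0.0018,0,0,0,0,-0.008,0.0005,0.0018,0,0,0,0,-0.016,0.0005,0.0018,0,0,0,0,-0.024,0.0005,0.0018,0,0,0,0,-0.03,0.0005,0.0018,0,0,0,0,-0.036,0.0005,0.0018,0,0,0,0,-0.042,0.0005,0.0018,0,0,0,0,-0.047,0.0005,0.0018,0,0,0,0,-0.05,0.0005,0.0018,0,0,0,0,-0.05,0.0005,0.0018,0,0,0,0]'

```text
t: 17.7
tool_pos: [0.5101, 0.2123, 0.1696]
orientation: [-0.354, -3.121, 0.0]
force: [0.4, -0.5, -1.9]
opening: 0.0454
gripper_force: 25.0
```

```bash
python3 st.py; python3 - <<'E'
from h import *
snap('side','side_in.png')
cv2.imwrite('pics/in.png',cv2.resize(cv2.imread('pics/side_in.png')[70:145,260:360],(800,600),interpolation=cv2.INTER_CUBIC))
E
```

```text
{'t': 17.7, 'q': [0.3016, 0.0383, 1.696, 0.0, 1.4074, -1.0433], 'tool_pos': [0.5101, 0.2123, 0.1696], 'orientation': [-0.3541, -3.1214, 0.0], 'force': [0.4274, -0.4998, -1.9362], 'wrist_torque': [0.0198, -0.1313, -0.011], 'opening': 0.0454, 'gripper_force': 24.9998}
yaw 2.9156529626990926
```

View pics/in.png

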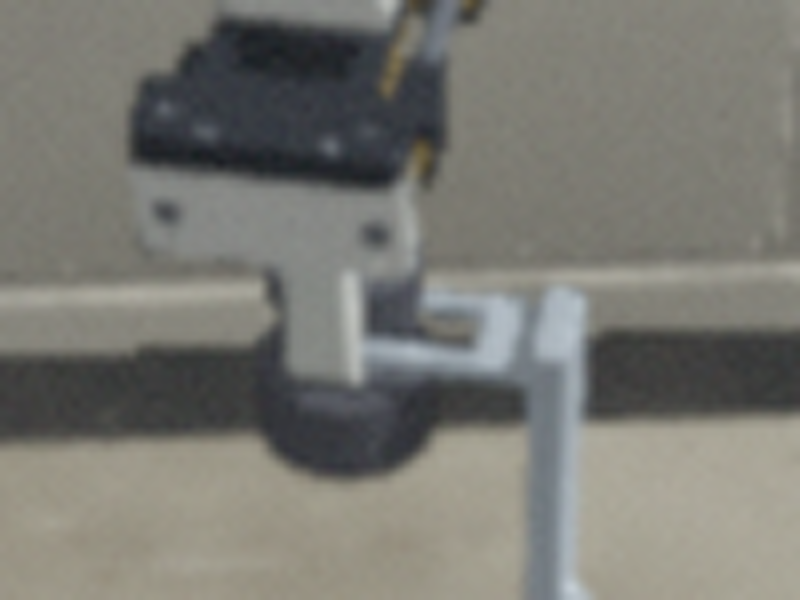

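The prongs pass between head and skirt with no contact force. Going in to the throat, then lowering most of the way.

Request:
move_arm --deltas '[-0.006,0.0004,0,0,0,0,0,-0.012,0.0004,0,0,0,0,0,-0.018,0.0004,0,0,0,0,0,-0.024,0.0004,0,0,0,0,0,-0.028,0.0004,0,0,0,0,0,-0.03,0.0004,0,0,0,0,0,-0.03,0.0004,0,0,0,0,0,-0.03,0.0004,0.002,0,0,0,0,-0.03,0.0004,0.004,0,0,0,0,-0.03,0.0004,0.006,0,0,0,0,-0.03,0.0004,0.007,0,0,0,0,-0.03,0.0004,0.007,0,0,0,0]'

```text
t: 19.25
tool_pos: [0.5392, 0.206, 0.1624]
orientation: [-0.354, -3.121, 0.0]
force: [-1.2, 0.2, -1.3]
opening: 0.0459
gripper_force: 25.0
```

```bash
python3 st.py
```

```text
{'t': 19.25, 'q': [0.2761, 0.11, 1.6341, 0.0, 1.3978, -1.0689], 'tool_pos': [0.5392, 0.206, 0.1624], 'orientation': [-0.3539, -3.1213, 0.0001], 'force': [-1.1652, 0.2439, -1.3069], 'wrist_torque': [0.1169, 0.1206, -0.017], 'opening': 0.0459, 'gripper_force': 24.9998}
yaw 2.9157709231697444
```

Request:
move_arm --deltas '[0,0,0.001,0,0,0,0,0,0,0.0015,0,0,0,0,0,0,0.002,0,0,0,0,0,0,0.002,0,0,0,0]'

```text
t: 19.75
tool_pos: [0.5393, 0.2061, 0.1615]
orientation: [0.354, 3.121, 0.0]
force: [-6.1, -0.3, 6.8]
opening: 0.0451
gripper_force: 25.0
```

```bash
python3 st.py; python3 - <<'E'
from h import *
np.set_printoptions(precision=4,suppress=True)
for c in('side','top'):
    p,d=snap(c,c+'_seat.png');W,u,v=cloud(c,d)
    q=(np.hypot(W[...,0]-.5393,W[...,1]-.206)<.03)&(W[...,2]>.105)&(W[...,2]<.136)
    if q.sum()>5:print(c,q.sum(),W[q].min(0),W[q].max(0))
    q=(W[...,0]>.5)&(W[...,0]<.6)&(abs(W[...,1]-.2)<.06)&(W[...,2]>.15)&(W[...,2]<.18)
    if q.sum()>5:print(c,'fork',q.sum(),W[q].min(0),W[q].max(0))
a=cv2.imread('pics/side_seat.png')[80:140,285:365];b=cv2.imread('pics/top_seat.png')[160:220,170:250]
cv2.imwrite('pics/seat.png',np.hstack([cv2.resize(i,(400,300),interpolation=cv2.INTER_CUBIC) for i in(a,b)]))
E
```

```text
{'t': 19.75, 'q': [0.2762, 0.1106, 1.6353, 0.0001, 1.3955, -1.0689], 'tool_pos': [0.5393, 0.2061, 0.1615], 'orientation': [0.3538, 3.1214, 0.0002], 'force': [-6.0517, -0.2775, 6.829], 'wrist_torque': [0.0101, 0.9386, -0.038], 'opening': 0.0451, 'gripper_force': 25.0008}
yaw 2.9158625259018667
side 192 [0.5123 0.1765 0.1096] [0.5619 0.2138 0.136 ]
side fork 272 [0.5037 0.1632 0.1503] [0.5791 0.2228 0.1792]
top fork 8 [0.5046 0.1682 0.1563] [0.537  0.2032 0.1775]
```

View pics/seat.png

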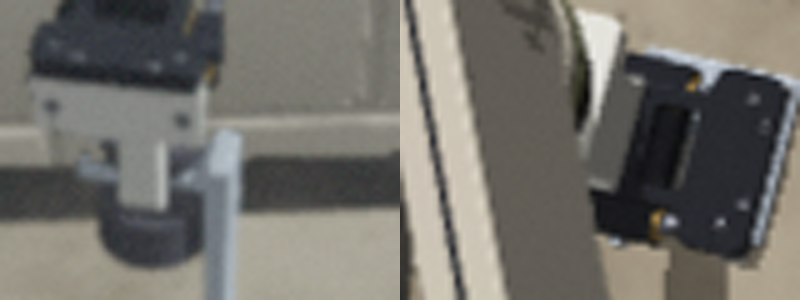

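The cap sits between the prongs, with the head behind the raised ends. The -x force comes from the 54 mm skirt meeting the upright, whose front is at +27 mm. I'll ease up, back off 2 mm and lower again.

Request:
move_arm --deltas '[0,0,-0.001,0,0,0,0,0.001,0,-0.002,0,0,0,0,0.002,0,-0.001,0,0,0,0,0.002,0,0,0,0,0,0,0.002,0,0,0,0,0,0]'

```text
t: 20.48
tool_pos: [0.5375, 0.2064, 0.1613]
orientation: [0.354, 3.121, 0.0]
force: [-3.1, -1.0, 4.7]
opening: 0.0456
gripper_force: 25.0
```

```bash
python3 st.py
```

```text
{'t': 20.475, 'q': [0.2777, 0.1064, 1.64, -0.0001, 1.3946, -1.0672], 'tool_pos': [0.5375, 0.2064, 0.1613], 'orientation': [0.3539, 3.121, 0.0002], 'force': [-3.1035, -0.9843, 4.7299], 'wrist_torque': [-0.0811, 0.3703, 0.0185], 'opening': 0.0456, 'gripper_force': 25.0007}
yaw 2.915778709342258
```

Request:
move_arm --deltas '[0,0,-0.0015,0,0,0,0,0,0,-0.0025,0,0,0,0,0,0,-0.0025,0,0,0,0,0,0,-0.0025,0,0,0,0]'

```text
t: 20.98
tool_pos: [0.5373, 0.2064, 0.1629]
orientation: [-0.354, -3.121, 0.0]
force: [0.6, 0.3, -1.5]
opening: 0.0454
gripper_force: 25.0
```

Request:
move_arm --deltas '[0.0005,0,0,0,0,0,0,0.001,0,0,0,0,0,0,0.001,0,0,0,0,0,0]'

```text
t: 21.35
tool_pos: [0.5363, 0.2067, 0.1631]
orientation: [-0.354, -3.122, -0.0]
force: [-0.5, -0.3, -2.2]
opening: 0.0454
gripper_force: 25.0
```

Request:
move_arm --deltas '[0,0,0.001,0,0,0,0,0,0,0.002,0,0,0,0,0,0,0.0025,0,0,0,0,0,0,0.0025,0,0,0,0]'

```text
t: 21.85
tool_pos: [0.5364, 0.2067, 0.1613]
orientation: [0.354, 3.121, 0.0]
force: [-3.4, -1.9, 5.5]
opening: 0.0457
gripper_force: 25.0
```

It seats at the same height each time (TCP 0.1613), so the head is on the prongs. Releasing.

Request:
move_arm --deltas '[0,0,-0.0006,0,0,0,0,0,0,-0.0008,0,0,0,0.55,0,0,-0.0008,0,0,0,0.6,0,0,-0.0008,0,0,0,0.7,0,0,-0.0008,0,0,0,0.75,0,0,-0.0008,0,0,0,0.75,0,0,-0.0008,0,0,0,0.75]' --squeeze 10

```text
t: 22.72
tool_pos: [0.5363, 0.2067, 0.1614]
orientation: [-0.354, -3.122, 0.0]
force: [-0.2, 0.4, -0.3]
opening: 0.07
gripper_force: 0.0
```

```bash
python3 st.py
```

```text
{'t': 22.725, 'q': [0.2786, 0.1042, 1.6422, 0.0, 1.3953, -1.0664], 'tool_pos': [0.5363, 0.2067, 0.1614], 'orientation': [-0.3539, -3.1216, 0.0], 'force': [-0.2428, 0.4164, -0.2916], 'wrist_torque': [0.034, -0.1576, 0.0219], 'opening': 0.07, 'gripper_force': 0.0}
yaw 2.9158088903045307
```

Lift straight up, then back off towards the robot for a clear view.

Request:
move_arm --deltas '[0,0,-0.01,0,0,0,0.75,0,0,-0.03,0,0,0,0.75,0,0,-0.06,0,0,0,0.75,0,0,-0.1,0,0,0,0.75,0,0,-0.13,0,0,0,0.75,0.03,-0.05,-0.14,0,0,0,0.75,0.06,-0.1,-0.14,0,0,0,0.75,0.09,-0.16,-0.14,0,0,0,0.75,0.11,-0.2,-0.14,0,0,0,0.75,0.11,-0.2,-0.14,0,0,0,0.75,0.11,-0.2,-0.14,0,0,0,0.75]'

```text
t: 24.1
tool_pos: [0.3849, 0.0365, 0.303]
orientation: [0.355, 3.119, 0.001]
force: [-0.2, 0.3, -1.2]
opening: 0.0699
gripper_force: 0.0
```

```bash
python3 - <<'E'
from h import *
np.set_printoptions(precision=4,suppress=True)
for c in('side','top'):
    p,d=snap(c,c+'_end.png');W,u,v=cloud(c,d)
    q=(np.hypot(W[...,0]-.537,W[...,1]-.206)<.035)&(W[...,2]>.17)&(W[...,2]<.19)
    if q.sum()>5:
        P=W[q];n=np.linalg.svd(P-P.mean(0))[2][2]
        X=cv2.minEnclosingCircle(P[:,:2].astype(np.float32))
        r=np.array(X[0])-[.5393,.2062];print(c,q.sum(),np.median(P[:,2]),n,X,'fork xy',r@[.975,-.222],r@[.222,.975])
a=cv2.imread('pics/side_end.png')[80:155,275:375];b=cv2.imread('pics/top_end.png')[150:225,170:270]
cv2.imwrite('pics/end.png',np.hstack([cv2.resize(i,(400,300),interpolation=cv2.INTER_CUBIC) for i in(a,b)]))
E
```

```text
side 228 0.174912785946103 [ 0.002  -0.0345  0.9994] ((0.537240743637085, 0.20350642502307892), 0.024361763149499893) fork xy -0.0014098013089656855 -0.003083390515065188
top 367 0.17632507283432228 [ 0.0122  0.0022 -0.9999] ((0.5373945832252502, 0.2063097506761551), 0.023878436535596848) fork xy -0.0018821460054874448 -0.00031599561474322764
```

View pics/end.png

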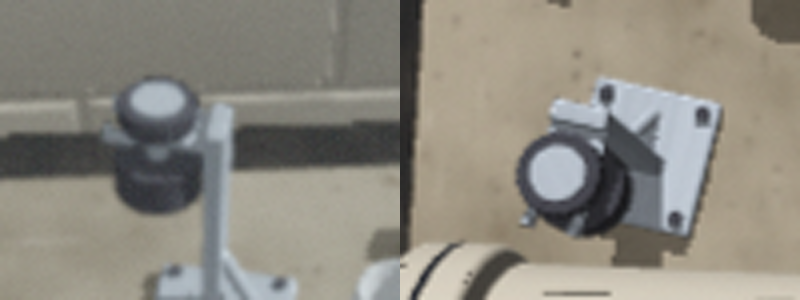

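The cap hangs upright in the fork, head top at z≈0.176 and about 2 mm from the throat centre. The head is behind the raised prong ends and the gripper is clear.

```bash
python3 -c "
from plant import robot
print(robot.close_job())"
```

```text
the job is handed in; nothing more can be done
None
```

The filler cap is unscrewed and hangs upright in the keeper fork, about 2 mm from the throat centre, with the gripper clear; I handed the job in at about 24 s, but the hand-in gave back no verdict.

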